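# Latch the topping box shut

### The arm

A 6-joint arm with a two-finger parallel gripper is mounted at the origin on the work surface. World frame = base frame: x ahead of the robot, y to its left, z up, the work surface at z = 0. Lengths are in mm, angles in rad, forces in N, time in s.
With the tool pointing down it reaches from about 350 to 875 mm from the base axis. Payload 4.2 kg.
Tool frame: the origin (TCP) lies at the very end of the fingers, on their centre line; the grasp point (between the pads) lies 19 mm behind it (arm.grasp_offset is the distance from the TCP to the grasp point, in mm); z points along the fingers, y is the direction in which the jaws open and shut (so a half turn about z gives the same grasp; the last joint's range is limited). The gripper opens to 85 mm and grips with 20 to 120 N. Pads are 22 mm wide; open, the fingers measure 114 mm over their backs; the gripper's body (76 mm by 85 mm) begins 54 mm behind the grasp point. The pads swing forward as they close: fully open they stand 13 mm farther back than shut.
Start: joints at [1.431, 0.385, 0.008, 0, -1.194, -0.259], TCP at [242.662, 575.946, 231.312] pointing down, gripper open.
Joint ranges: [-3.14, 3.14], [-1.21, 2.06], [-1.07, 1.41], [-3.16, 2.05], [-2.99, -0.16], [-3.1, 3.1]. Speed limits (rad/s): [2.79, 2.79, 3.14, 3.14, 3.14, 3.14].

### API

Orientations are given as a unit quaternion [x, y, z, w].
In Python, from bench import arm gives the robot as it stands.
- The arm moves only by the tool arm_command, never from a script. Its argument "commands" is one flat list of numbers, 4 for each row, row after row: the shift along the tool's x, y, z in m, then the turn about the tool's z in degrees. In form: [tx, ty, tz, roll, tx, ty, tz, roll, ...]. A call has exactly 5 rows; each row shifts and turns the pose as measured when the row begins, along the tool's axes as they then stand; what a row does not reach is not made up. A row lasts 1/10 s, in which the tool goes at most 50 mm and 8.59 degrees, less where a joint would pass 70% of its speed; a pose out of reach is approached as far as the arm can. A call with a gripper value outside its range is refused whole. "jaw" is the opening, from 0 (shut) to 1 (fully open), set as the call begins (left out, the last holds). The fingers move at their own pace and stop on an object; the grip force is fixed at half the most. Time passes only in rows, so rows that do not move let the fingers close, or fill a call up. It gives the time, the measured TCP pose, the force and the opening at its end, in the units of the state.
- arm.read_state(): the state, without advancing time (a new reading comes with each control period).
- arm.get_image(name): name is "scene" or "top" or "wrist"; returns the picture (400x640x3 uint8, red, green, blue); there is no depth.
- arm.camera_info(name): a dict with "camera_matrix" (3x3 intrinsics, pixels), "world_from_camera" (4x4, takes a point from camera to world coordinates). Camera axes: x right, y down, z forward; pixel columns grow to the right and rows downward; lengths in mm; the calibration is good to about 2 mm. A picture is of the moment at which its call begins: read the wrist's pose just before it. camera_info takes no time and is no camera call; for the wrist camera it gives the pose at the moment of the call.
- arm.job_done(): hands the job in, once; it reports no verdict.
Trained networks look in the newest picture that a camera, given by its name, has taken for a name from the list of things; names that differ only in an ending like _2 or _b are one class to them, and where a whole thing is asked for, a point or a joint stands for the part that bears it (a point fixed in the world has none). Each returns a list of dicts, best first, with "confidence" (0 to 1); they miss things now and then, are a little off and sometimes report something else, mostly with a low value. They report only what shows in the picture. A call takes as long as a camera call.
- arm.regions_of(camera, target): "mask" (400x640 bool, what is visible of it).
- arm.place_of(camera, target): "centre" ([x, y, z] in mm, in the coordinates of the camera as it stood for that picture, good to about 4 mm: a listed point, or the origin of a listed thing).
The state is a dict: "clock": time; "joints": joint angles; "joint_vel": joint speeds; "joint_efforts": joint torques, N m; "position": TCP position; "ee_rot": TCP orientation; "contact_force": force on the tool from outside, world axes, zero at the start; "wrist_torque": the same for the moment, N m; "gripper_width": finger opening in mm.
Only numpy, scipy, OpenCV 4.12 (cv2) and the standard library are available. Lean on these libraries where they do the work, as an engineer would, in place of code of your own. Each camera call takes 0.05 s, during which the arm holds its last target.

### The job

Close the topping box on the buffet table: slide its clear cover up to the rubber seal, then turn the cam latch lever a full quarter turn so that it draws the cover tight against the seal and holds it there. Let go when done, and leave the bottle, bowl, foil pan and spoon where they are.

Things in the scene. Friction and masses are not known exactly. Their poses are not given: they have to be found in the camera images.
- box: Steel topping box fixed on the table: 220 mm (its x) by 440 mm (its y, -200 to +240 mm) by 100 mm high. Origin at table level on its mid-line, z up. Latch end at its -y: a flat deck, 106 mm above the table, from y -200 to -100 mm, with a lip (top 118 mm up) on its inner edge that carries the rubber seal. The cover closes towards the box's -y.
- cover (a joint): Gap of the clear sliding cover (200 by 190 mm, aluminium frame, top 118.5 mm above the table), in m: 0 = tight shut, up to 0.13 as it slides to the box's +y. Sliding takes about 2 N. It meets the springy seal at 0.006; pressing that flat takes 8 N more, and it pushes the cover back out to 0.004 to 0.006 unless the cam holds it. The cam can catch its pin only below 0.008.
- cover_grip (a point): Middle of the black upright grip on the cover: 60 mm along the box's x, 20 mm along its y (pinch across this), 34 mm high; the point is half-way up, 135.5 mm above the table, 17 mm below the grip's top. Moves with the cover; axes as the box's.
- cam (a joint): Turn of the steel cam latch, rad, clockwise from above: 0 = open, lever pointing out along the box's -y; 1.571 = locked (hard stop), lever along the box's -x, across the deck. Starts at 0 to 0.2, stays where left, needs up to 0.4 N m. From 0.7 to 1.3 the hook under the lever draws pin and cover in. If turned before the cover is at the seal, it shuts the pin out: turn back to 0.
- cam_axis (a point): Point on the upright axis of the cam, at the lever's mid-height (149 mm above the table), fixed on the box; 150 mm from the box's origin along its -y. Axes as the box's.
- cam_lever (a point): Point on the cam's lever 45 mm out from the axis, half-way up the lever (149 mm above the table). The lever is a steel bar 14 mm wide and 28 mm high (135 to 163 mm above the table), reaching 59 mm out from the axis. It turns with the cam; its -y axis points outwards along the lever.
- bottle_mid (a point): Middle of a standing sauce bottle, 56 mm across and 190 mm high, half-way up.
- bowl_mid (a point): Middle of a small glass dip bowl, 120 mm across and 60 mm high, half-way up.
- pan_mid (a point): Middle of an open rectangular foil pan, 200 by 150 by 45 mm, half-way up.
- spoon_grip (a point): Handle of a serving spoon, 220 mm long, lying on the table.
- cover_pin (a point): Mid-height of the upright steel pin, 8 mm across, at the tip of a flat tongue that reaches from the cover's edge towards the latch; the cam's hook catches it. 20 mm from the cam axis when tight; its top is 136 mm above the table.

How it is judged:
By the outcome, as a careful person would: the job done as asked, in the order asked, and still so for the second after the job is handed in, with the robot touching nothing.
It also fails if it takes over 45 s, if anything falls off the work surface, if the arm or the gripper's body presses on something with over 40 N, if the wrist force passes 120 N, or if a joint passes its speed limit or range.

## Working session

There is one attempt and no reset: what is moved stays moved. The work goes in short steps, Python scripts to look and compute and a tool call to move; the robot and the scene stay as the last step left them, time stands still between calls to the robot, and variables do not carry over. Pictures are saved under pics/ and viewed, and the job is handed in when it is done.

Besides the shell and the picture viewer there is one more tool, called after "Request:" as name(argument=value, ...), one argument or row to a line, values as JSON. arm_command: Moves the arm, as the interface text tells. Its arguments: {"type":"object","properties":{"commands":{"type":"array"},"jaw":{"type":"number"}},"required":["commands"]}

```bash
mkdir -p pics
cat > h.py <<'E'
import numpy as np, cv2
from bench import arm
from scipy.spatial.transform import Rotation as R
def save(cam,name):
    im=np.array(arm.get_image(cam)); cv2.imwrite('pics/'+name,im[:,:,::-1]); return im
def place(cam,t,n=2):
    T=np.array(arm.camera_info(cam)['world_from_camera'])
    out=[]
    for d in arm.place_of(cam,t)[:n]:
        p=T@np.append(d['centre'],1); out.append((p[:3].round(1).tolist(),round(d['confidence'],2)))
    return out
def proj(cam,p):
    ci=arm.camera_info(cam);T=np.linalg.inv(np.array(ci['world_from_camera']));c=(T@np.append(p,1))[:3]
    u=np.array(ci['camera_matrix'])@c; return (u[:2]/u[2])
E
python3 - <<'E'
from h import *
s=arm.read_state();print({k:np.round(v,3).tolist() for k,v in s.items()})
for c in ['top','scene']:
    save(c,c+'0.png')
    for t in ['box','cover_grip','cam_axis','cam_lever','cover_pin','bottle_mid','bowl_mid','pan_mid','spoon_grip']: print(c,t,place(c,t))
save('wrist','wrist0.png')
print(arm.read_state()['clock'])
E
```

```text
{'clock': 0.0, 'joints': [1.431, 0.386, 0.007, -0.0, -1.194, -0.259], 'joint_vel': [0.002, -0.001, 0.001, -0.001, -0.0, -0.001], 'joint_efforts': [-0.0, -39.229, 18.839, 4.186, -0.005, 0.0], 'position': [242.438, 575.423, 230.224], 'ee_rot': [0.98, -0.198, -0.0, 0.001], 'contact_force': [0.286, 0.137, 0.589], 'wrist_torque': [-0.016, -0.029, -0.037], 'gripper_width': 85.299}
top box [([540.7, 3.1, -2.7], 0.7)]
top cover_grip [([530.3, 84.3, 133.1], 0.56)]
top cam_axis [([562.3, -145.2, 146.8], 0.89), ([329.0, -362.6, 11.2], 0.57)]
top cam_lever []
top cover_pin [([543.4, -28.0, 126.6], 0.74)]
top bottle_mid [([548.1, 503.1, 92.3], 0.64)]
top bowl_mid [([399.3, 518.4, 27.7], 0.73)]
top pan_mid [([531.2, -509.1, 19.8], 0.72), ([330.8, -362.0, 9.9], 0.52)]
top spoon_grip [([330.9, -360.7, 10.9], 0.72)]
scene box [([540.5, 6.3, -1.9], 0.91)]
scene cover_grip [([532.6, 82.7, 138.2], 0.82)]
scene cam_axis [([561.7, -145.5, 144.5], 0.58)]
scene cam_lever [([565.6, -191.5, 145.1], 0.64), ([549.8, 509.2, 96.0], 0.45)]
scene cover_pin [([544.5, -25.5, 130.0], 0.62), ([404.7, 511.4, 26.6], 0.46)]
scene bottle_mid [([551.2, 510.3, 97.4], 0.85), ([562.6, -191.0, 146.0], 0.59)]
scene bowl_mid [([400.9, 514.5, 27.4], 0.57)]
scene pan_mid [([534.5, -509.8, 20.7], 0.59)]
scene spoon_grip [([337.7, -358.9, 9.0], 0.6)]
1.05
```

View pics/top0.png

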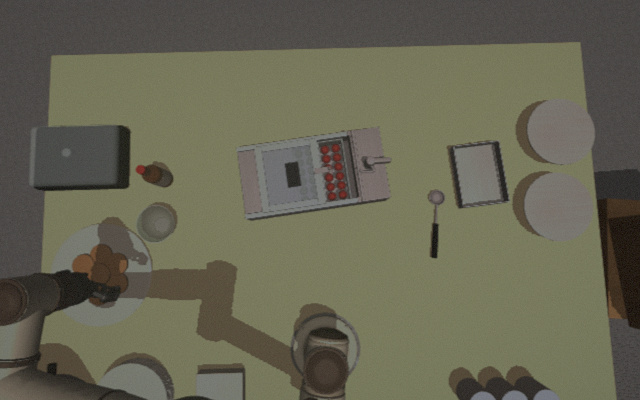

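View pics/scene0.png

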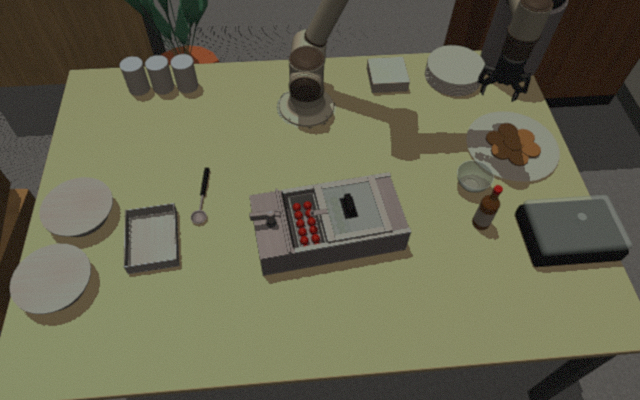

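```bash
cat >> h.py <<'E'
def overlay(cam,im,pts,name,crop,scale):
    x0,y0,x1,y1=crop
    v=cv2.resize(im[y0:y1,x0:x1,::-1].copy(),None,fx=scale,fy=scale,interpolation=cv2.INTER_CUBIC)
    v=np.clip(v.astype(float)*1.4,0,255).astype(np.uint8)
    for p in pts:
        u=(proj(cam,p)-[x0,y0]+.5)*scale; cv2.circle(v,tuple(int(a) for a in u),3,(255,0,255),-1)
    cv2.imwrite('pics/'+name,v)
def bw(o,th,p):
    c,s=np.cos(th),np.sin(th); return [o[0]+c*p[0]-s*p[1],o[1]+s*p[0]+c*p[1],p[2]]
E
python3 - <<'E'
from h import *
o=(540.6,4);th=0.135
P=[[x,y,z] for x,y,z in [(-110,-200,106),(110,-200,106),(-110,240,100),(110,240,100),(0,-150,163),(0,-205,163),(0,-100,118),(110,-200,0),(110,240,0),(-110,-200,0),(-110,240,0)]]
W=[bw(o,th,p) for p in P]
for c,cr in [('top',(220,110,420,240)),('scene',(230,160,430,290))]:
    im=cv2.imread(f'pics/{c}0.png')[:,:,::-1]
    overlay(c,im,W,c+'_ov.png',cr,4)
E
```

```text
(no output)
```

View pics/top_ov.png

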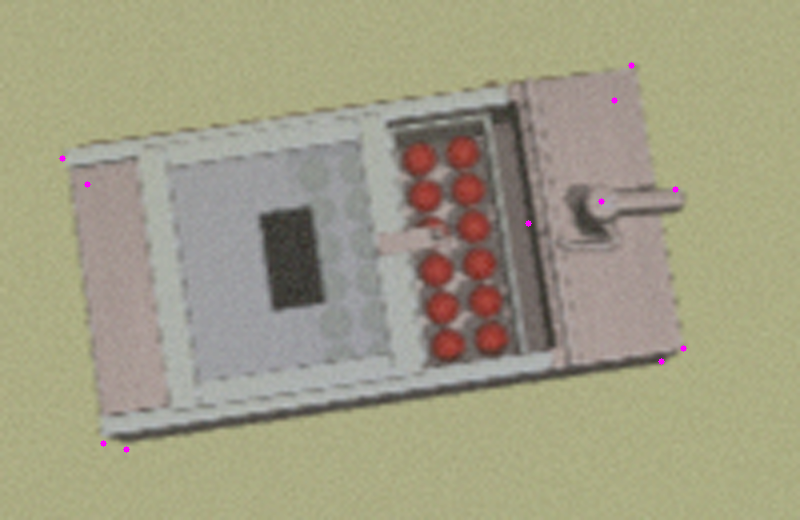

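View pics/scene_ov.png

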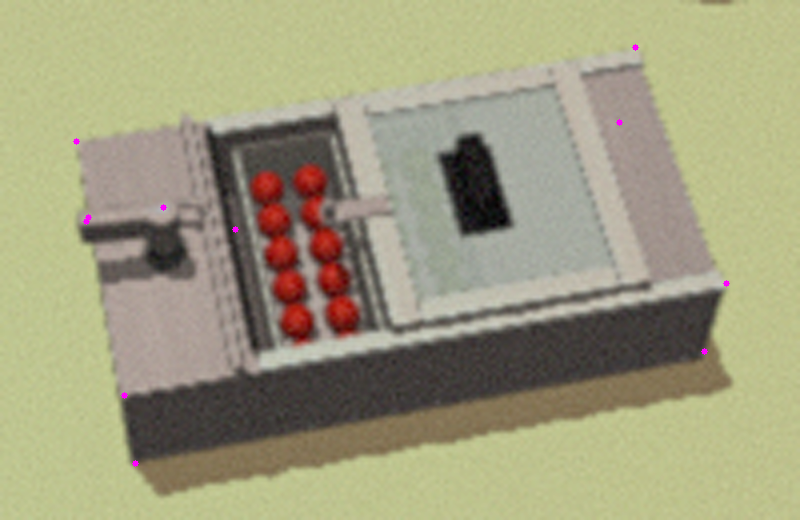

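View pics/wrist0.png

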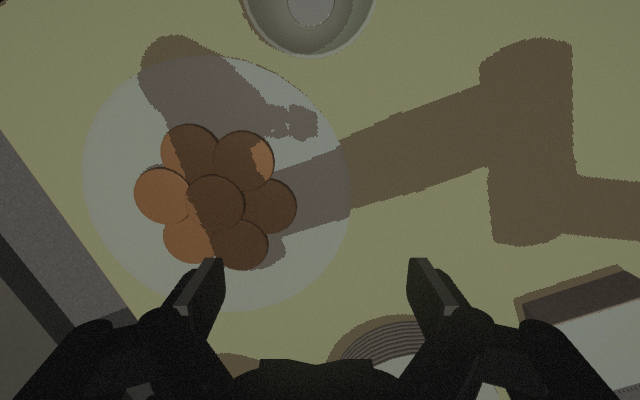

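Request:
arm_command(
  commands=[0.032,0.024,-0.004,0,0.032,0.024,-0.004,0,0.032,0.024,-0.004,0,0.032,0.024,-0.004,0,0.032,0.024,-0.004,0],
  jaw=1,
)

```text
clock: 1.55
position: [344.4, 401.7, 250.0]
ee_rot: [0.981, -0.194, 0.0, 0.001]
contact_force: [1.4, 0.2, -0.6]
gripper_width: 85.4
```

Request:
arm_command(
  commands=[0.032,0.024,-0.002,0,0.032,0.024,-0.002,0,0.032,0.024,-0.002,0,0.032,0.024,-0.002,0,0.032,0.024,0,0],
)

```text
clock: 2.05
position: [450.0, 222.6, 260.8]
ee_rot: [0.981, -0.193, 0.002, -0.002]
contact_force: [1.0, 0.7, 0.5]
gripper_width: 85.7
```

Request:
arm_command(
  commands=[0,0,0,-7.5,0,0,0,-7.5,0,0,0,-7.5,0,0,0,-7.5,0,0,0,0],
)

```text
clock: 2.55
position: [452.4, 216.7, 261.8]
ee_rot: [0.997, 0.072, 0.003, -0.001]
contact_force: [0.1, -0.2, 0.8]
gripper_width: 85.5
```

Run:
```python
from h import *
im=save('wrist','wrist1.png')
for t in ['cover_grip','cover_pin','box','cam_axis']: print(t,place('wrist',t))
T=arm.camera_info('wrist')['world_from_camera'];print(np.round(T,2))
```

```text
cover_grip [([546.1, 6.7, -0.8], 0.69), ([534.6, 76.9, 133.4], 0.68)]
cover_pin [([545.1, -28.0, 127.1], 0.85)]
box [([544.3, 7.5, -0.2], 0.87)]
cam_axis []
[[ 1.5000e-01 -9.4000e-01 -3.0000e-01  5.3115e+02]
 [-9.9000e-01 -1.4000e-01 -4.0000e-02  2.2753e+02]
 [-0.0000e+00  3.1000e-01 -9.5000e-01  4.0392e+02]
 [ 0.0000e+00  0.0000e+00  0.0000e+00  1.0000e+00]]
```

View pics/wrist1.png

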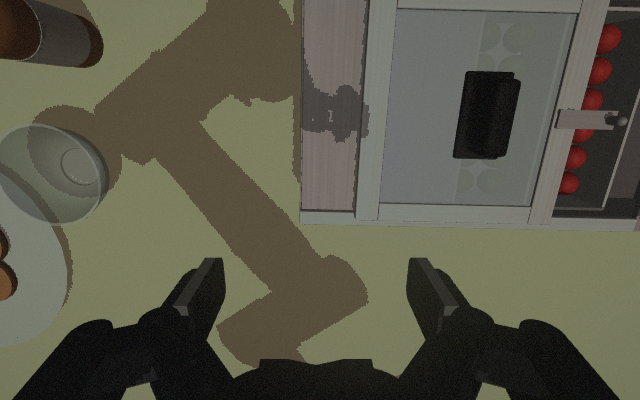

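```bash
cat >> h.py <<'E'
def ray(cam,uv,z):
    ci=arm.camera_info(cam);T=np.array(ci['world_from_camera']);d=T[:3,:3]@np.linalg.inv(np.array(ci['camera_matrix']))@np.array([uv[0],uv[1],1.]);c=T[:3,3]
    return (c+d*(z-c[2])/d[2]).round(1)
E
python3 - <<'E'
from h import *
# grip top corners (light-ish top face) & box edges
for n,uv,z in [('corner',(301,213),100),('frontedge R',(640,222),100),('pin top',(622,121),136)]: print(n,ray('wrist',uv,z))
for uv in [(466,70),(514,72),(455,157),(498,158)]: print('griptop?',ray('wrist',uv,152.5),ray('wrist',uv,118.5))
im=cv2.imread('pics/wrist1.png')[40:220,290:640]
im=np.clip(im.astype(float)*2,0,255).astype(np.uint8)
cv2.imwrite('pics/w1c.png',cv2.resize(im,None,fx=2.2,fy=2.2,interpolation=cv2.INTER_CUBIC))
E
```

```text
corner [415.2 226.4 100. ]
frontedge R [ 456.5 -120.   100. ]
pin top [547.5 -23.6 136. ]
griptop? [564.5 121.2 152.5] [569.  106.8 118.5]
griptop? [568.3  85.8 152.5] [573.3  66.7 118.5]
griptop? [500.6 111.2 152.5] [496.4  95.4 118.5]
griptop? [504.8  77.  152.5] [501.2  56.6 118.5]
```

View pics/w1c.png

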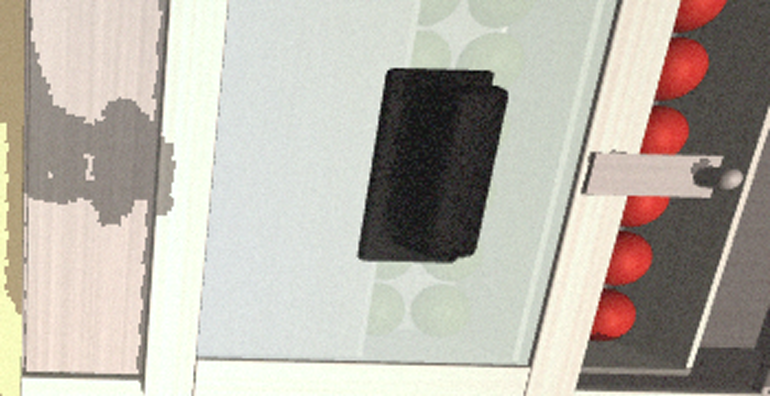

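Request:
arm_command(
  commands=[0.012,0.029,0,0,0.012,0.029,0,0,0.012,0.029,0,0,0.012,0.029,0,0,0.012,0.029,0,1.4],
)

```text
clock: 3.3
position: [534.0, 81.6, 262.2]
ee_rot: [0.998, 0.061, 0.003, -0.002]
contact_force: [0.5, 0.2, 0.1]
gripper_width: 85.5
```

Request:
arm_command(
  commands=[0,0,0.02,0,0,0,0.02,0,0,0,0.02,0,0,0,0.02,0,0,0,0,0],
)

```text
clock: 3.8
position: [537.3, 78.3, 179.9]
ee_rot: [0.999, 0.055, 0.004, -0.002]
contact_force: [-0.3, -0.4, -0.5]
gripper_width: 85.5
```

Run:
```python
from h import *
print(arm.read_state()['position'])
im=save('wrist','wrist2.png')
for t in ['cover_grip','cover_pin']: print(t,place('wrist',t))
```

```text
[537.32595671  78.27675106 179.89498318]
cover_grip [([536.0, 77.9, 134.5], 0.58)]
cover_pin [([547.1, -29.6, 132.5], 0.87)]
```

View pics/wrist2.png

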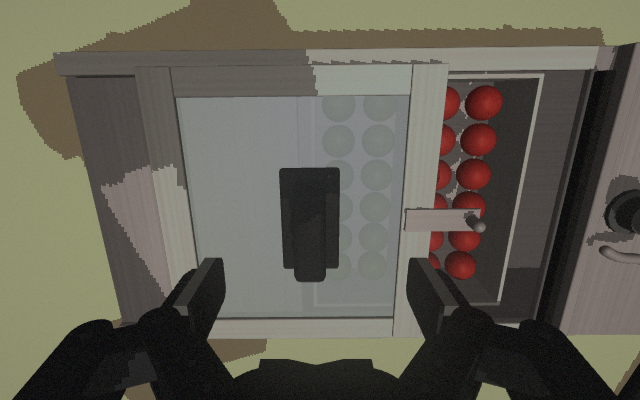

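Request:
arm_command(
  commands=[-0.001,0,0.014,0,0,0,0.014,0,0,0,0.014,0,0,0,0.01,0,0,0,0,0],
)

```text
clock: 4.45
position: [545.0, 81.8, 138.4]
ee_rot: [0.998, 0.056, 0.016, -0.005]
contact_force: [-0.7, -0.2, -0.3]
gripper_width: 85.6
```

Request:
arm_command(
  commands=[0,0,0,0,0,0,0,0,0,0,0,0,0,0,0,0,0,0,0,0],
  jaw=0,
)

```text
clock: 4.95
position: [547.0, 82.6, 142.2]
ee_rot: [0.998, 0.056, 0.019, -0.006]
contact_force: [-0.5, 0.1, -1.4]
gripper_width: 17.8
```

Run:
```python
from h import *
s=arm.read_state()
for k in ['joints','joint_vel','position','ee_rot','contact_force','gripper_width']: print(k,np.round(s[k],3))
print(R.from_quat(s['ee_rot']).as_matrix().round(3))
im=save('wrist','wrist3.png')
for t in ['cover_grip','cover_pin']: print(t,place('wrist',t))
```

```text
joints [ 0.445  0.328 -0.326  0.006 -0.877  1.235]
joint_vel [-0.    -0.    -0.007 -0.004  0.013  0.002]
position [546.989  82.603 142.223]
ee_rot [ 0.998  0.056  0.019 -0.006]
contact_force [-0.481  0.138 -1.39 ]
gripper_width 17.823
[[ 0.993  0.113  0.038]
 [ 0.112 -0.994  0.013]
 [ 0.039 -0.009 -0.999]]
cover_grip [([534.7, 76.8, 132.0], 0.92)]
cover_pin [([546.2, -28.1, 126.9], 0.55), ([543.2, 7.9, 0.6], 0.31)]
```

View pics/wrist3.png

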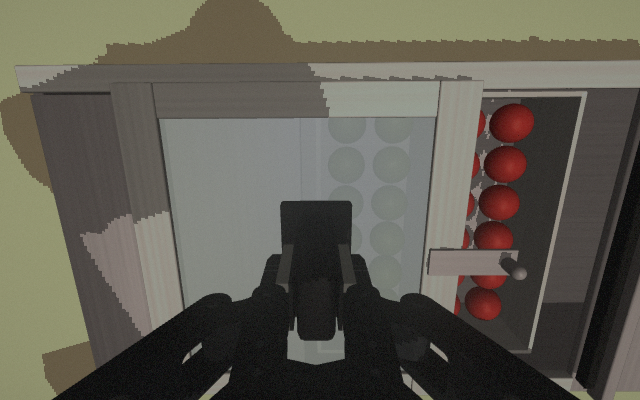

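Request:
arm_command(
  commands=[0,0,0,0,0,0,0,0,-0.004,0,0.006,0,-0.004,0,0.006,0,-0.004,0,0.004,0],
  jaw=0.7,
)

```text
clock: 5.6
position: [535.2, 81.4, 124.1]
ee_rot: [0.998, 0.056, 0.019, -0.006]
contact_force: [-0.3, -0.2, -0.8]
gripper_width: 59.6
```

Request:
arm_command(
  commands=[0,0,0,0,0,0,0,0,0,0,0,0,0,0,0,0,0,0,0,0],
  jaw=0.7,
)

```text
clock: 6.1
position: [534.2, 81.2, 123.2]
ee_rot: [0.998, 0.056, 0.019, -0.005]
contact_force: [-0.3, 0.6, -0.9]
gripper_width: 59.8
```

Request:
arm_command(
  commands=[0,0.002,-0.003,0,0,0,0,0,0,0,0,0,0,0,0,0,0,0,0,0],
  jaw=0,
)

```text
clock: 6.6
position: [534.6, 79.1, 127.0]
ee_rot: [0.998, 0.057, 0.019, -0.005]
contact_force: [0.0, 0.9, -0.2]
gripper_width: 19.2
```

Request:
arm_command(
  commands=[0,0.016,0,0,0,0.016,0,0,0,0.016,0,0,0,0.016,0,0,0,0.012,0,0],
)

```text
clock: 7.1
position: [543.6, 4.7, 127.0]
ee_rot: [0.998, 0.058, 0.019, -0.006]
contact_force: [0.7, 3.0, 0.4]
gripper_width: 19.1
```

Run:
```python
from h import *
s=arm.read_state()
for k in ['position','ee_rot','contact_force','gripper_width']: print(k,np.round(s[k],3))
im=save('wrist','wrist4.png')
for t in ['cover_grip','cover_pin','cam_axis','cam_lever','box']: print(t,place('wrist',t))
```

```text
position [543.633   4.704 126.951]
ee_rot [ 0.998  0.058  0.019 -0.006]
contact_force [0.677 2.955 0.401]
gripper_width 19.125
cover_grip [([542.8, -0.7, 130.9], 0.84), ([557.4, -108.3, 126.9], 0.68)]
cover_pin [([557.0, -105.9, 126.9], 0.93)]
cam_axis []
cam_lever []
box [([545.3, 5.3, -0.5], 0.62)]
```

View pics/wrist4.png

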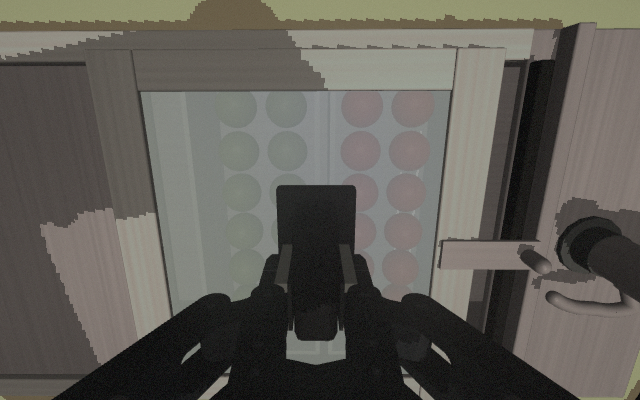

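Request:
arm_command(
  commands=[0,0.006,0,0,0,0.005,0,0,0,0.002,0,0,0,0,0,0,0,0,0,0],
)

```text
clock: 7.9
position: [545.0, -6.4, 127.0]
ee_rot: [0.998, 0.059, 0.019, -0.007]
contact_force: [-0.8, 2.4, 1.8]
gripper_width: 18.8
```

Request:
arm_command(
  commands=[0,0.003,0,0,0,0.003,0,0,0,0,0,0,0,0,0,0,0,0,0,0],
)

```text
clock: 8.4
position: [545.7, -12.4, 126.9]
ee_rot: [0.998, 0.059, 0.019, -0.007]
contact_force: [-0.5, 1.3, 1.1]
gripper_width: 18.8
```

Request:
arm_command(
  commands=[0,0.003,0,0,0,0.0,0,0,0,0.002,0,0,0,0,0,0,0,0,0,0],
)

```text
clock: 8.9
position: [546.1, -15.7, 127.0]
ee_rot: [0.998, 0.059, 0.019, -0.008]
contact_force: [-1.4, 3.5, 2.2]
gripper_width: 19.0
```

Request:
arm_command(
  commands=[0,0.003,0,0,0,0.0,0,0,0,0,0,0,0,0,0,0,0,0,0,0],
)

```text
clock: 9.4
position: [546.2, -16.5, 127.0]
ee_rot: [0.998, 0.06, 0.019, -0.01]
contact_force: [-1.6, 4.5, 1.7]
gripper_width: 18.9
```

Request:
arm_command(
  commands=[0,0.006,0,0,0,0.006,0,0,0,0.006,0,0,0,0.006,0,0,0,0.006,0,0],
)

```text
clock: 9.9
position: [546.6, -18.2, 126.9]
ee_rot: [0.997, 0.061, 0.02, -0.03]
contact_force: [-7.8, 29.6, 7.9]
gripper_width: 18.2
```

Run:
```python
from h import *
s=arm.read_state()
for k in ['position','ee_rot','contact_force','gripper_width']: print(k,np.round(s[k],3))
im=save('wrist','wrist5.png')
for t in ['cover_grip','cover_pin']: print(t,place('wrist',t))
im=save('scene','scene5.png'); cv2.imwrite('pics/s5.png',cv2.resize(im[160:290,230:430,::-1],None,fx=4,fy=4))
```

```text
position [546.552 -18.2   126.931]
ee_rot [ 0.997  0.061  0.02  -0.03 ]
contact_force [-7.841 29.566  7.949]
gripper_width 18.224
cover_grip [([546.0, -22.6, 131.0], 0.71)]
cover_pin [([561.1, -129.2, 127.5], 0.71)]
```

View pics/wrist5.png

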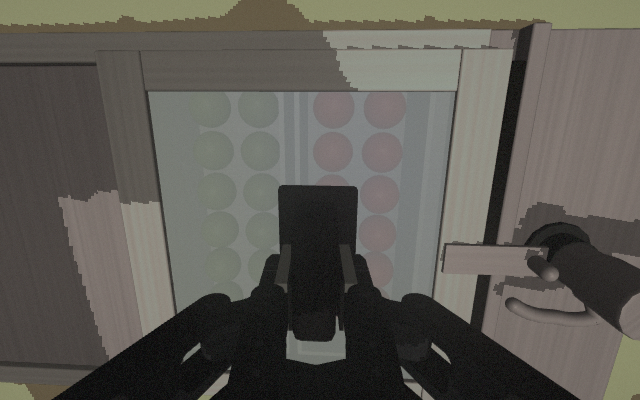

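View pics/s5.png

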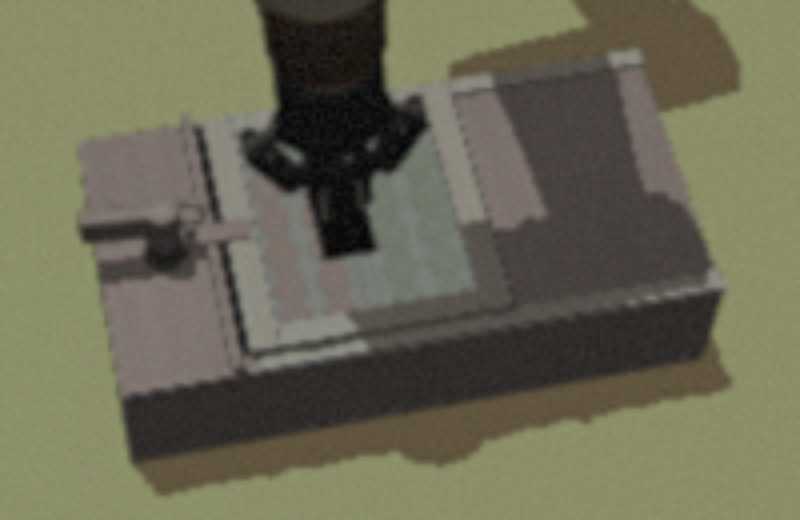

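Request:
arm_command(
  commands=[0,-0.001,0,0,0,0,0,0,0,0,0,0,0,0,0,0,0,0,0,0],
)

```text
clock: 10.6
position: [546.1, -14.8, 127.0]
ee_rot: [0.997, 0.064, 0.019, -0.029]
contact_force: [-1.8, 7.0, 2.9]
gripper_width: 18.9
```

Request:
arm_command(
  commands=[0,0,0,0,0,0,0,0,0,0,0,0,0,0,0,0,0,0,0,0],
  jaw=0.7,
)

```text
clock: 11.1
position: [546.1, -17.0, 126.0]
ee_rot: [0.997, 0.063, 0.019, -0.029]
contact_force: [-0.3, -0.2, -0.2]
gripper_width: 60.2
```

Request:
arm_command(
  commands=[0,0,-0.02,0,0,0,-0.02,0,0,0,-0.02,0,0,0,-0.02,0,0,0,-0.02,0],
)

```text
clock: 11.6
position: [540.3, -24.1, 225.0]
ee_rot: [0.998, 0.062, 0.015, -0.029]
contact_force: [0.3, 0.4, 0.4]
gripper_width: 59.8
```

Run:
```python
from h import *
s=arm.read_state()
for k in ['position','ee_rot','contact_force','gripper_width','joints']: print(k,np.round(s[k],3))
print(R.from_quat(s['ee_rot']).as_matrix().round(3))
im=save('wrist','wrist6.png')
for t in ['cover_grip','cover_pin','cam_axis','cam_lever']: print(t,place('wrist',t))
```

```text
position [540.329 -24.147 225.005]
ee_rot [ 0.998  0.062  0.015 -0.029]
contact_force [0.35  0.365 0.387]
gripper_width 59.83
joints [ 0.225  0.236 -0.203 -0.058 -1.094  1.495]
[[ 0.992  0.124  0.026]
 [ 0.123 -0.991  0.059]
 [ 0.033 -0.055 -0.998]]
cover_grip [([547.1, -16.1, 136.0], 0.9)]
cover_pin [([560.8, -120.6, 127.9], 0.69)]
cam_axis [([563.7, -146.7, 151.2], 0.57)]
cam_lever [([565.9, -195.3, 146.2], 0.72)]
```

View pics/wrist6.png

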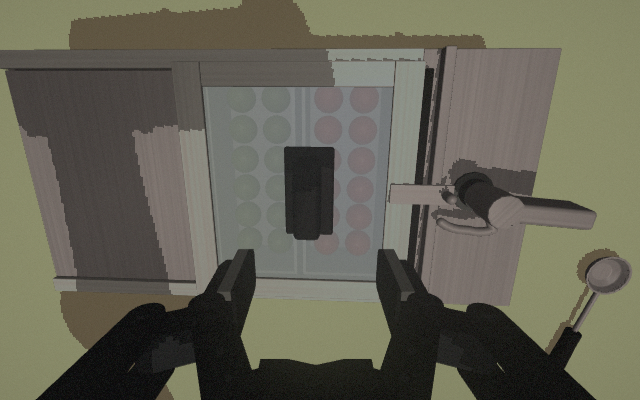

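Request:
arm_command(
  commands=[0.008,0.033,-0.002,0,0.008,0.033,-0.002,0,0.008,0.033,-0.002,0,0.008,0.033,-0.002,0,0.008,0.033,-0.002,3.4],
  jaw=0,
)

```text
clock: 12.35
position: [598.4, -183.7, 218.0]
ee_rot: [0.999, 0.035, 0.007, -0.031]
contact_force: [0.8, 0.2, 0.1]
gripper_width: 0.0
```

Run:
```python
from h import *
s=arm.read_state()
for k in ['position','ee_rot','gripper_width','joints']: print(k,np.round(s[k],3))
M=R.from_quat(s['ee_rot']).as_matrix();print(M.round(3))
im=save('wrist','wrist7.png')
for t in ['cam_axis','cam_lever','cover_pin']: print(t,place('wrist',t))
```

```text
position [ 598.39  -183.698  217.962]
ee_rot [ 0.999  0.035  0.007 -0.031]
gripper_width 0.01
joints [-0.071  0.4    0.021 -0.067 -1.185  1.737]
[[ 0.997  0.071  0.012]
 [ 0.07  -0.996  0.062]
 [ 0.016 -0.061 -0.998]]
cam_axis [([560.8, -150.5, 148.2], 0.74), ([544.1, 2.8, -2.1], 0.37)]
cam_lever [([563.2, -194.0, 149.5], 0.8)]
cover_pin [([557.3, -122.8, 124.7], 0.87)]
```

View pics/wrist7.png

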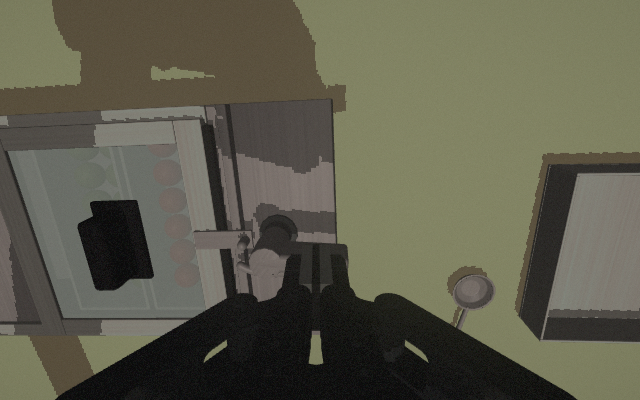

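Request:
arm_command(
  commands=[0,0.002,0.018,0,0,0.002,0.018,0,0,0.002,0.018,0,0,0.001,0.016,0,0,0.001,0.008,0],
)

```text
clock: 13.05
position: [597.7, -180.3, 136.8]
ee_rot: [0.999, 0.039, 0.007, -0.031]
contact_force: [-0.5, 0.3, -0.3]
gripper_width: -0.3
```

Request:
arm_command(
  commands=[0,0,0,0,0,0,0,0,-0.005,0,0,0,-0.005,0,0,0,0,0,0,0],
)

```text
clock: 13.55
position: [587.0, -179.1, 138.0]
ee_rot: [0.999, 0.041, 0.007, -0.031]
contact_force: [0.0, 0.0, 0.4]
gripper_width: 0.4
```

Request:
arm_command(
  commands=[0,0.006,-0.003,0,0,0.004,0,0,-0.003,0,0,0,-0.003,0,0,0,0,0,0,0],
)

```text
clock: 14.05
position: [581.9, -191.5, 141.9]
ee_rot: [0.999, 0.041, 0.009, -0.031]
contact_force: [1.2, -0.0, 0.4]
gripper_width: 0.0
```

Request:
arm_command(
  commands=[-0.006,0.001,0,6,-0.006,0.001,0,7,-0.006,0.002,0,7,-0.006,0.002,0,7,-0.006,0.002,0,0],
)

```text
clock: 14.55
position: [555.4, -195.6, 141.9]
ee_rot: [0.979, -0.202, 0.007, -0.032]
contact_force: [2.7, 0.2, 0.9]
gripper_width: -0.2
```

```bash
cat > chk.py <<'E'
from h import *
import sys
s=arm.read_state()
for k in ['position','ee_rot','contact_force','joints']: print(k,np.round(s[k],3))
M=R.from_quat(s['ee_rot']).as_matrix();print(M.round(3))
ax=np.array([562.3,-147]);p=np.array(s['position'][:2])
rel=M[:2,:2].T@(p-ax); print('s,r in tool',rel.round(1),'yaw a',np.arctan2(M[1,0],M[0,0]).round(3),'phi tool',(0.12-np.arctan2(M[1,0],M[0,0])).round(3))
# phi from finger centre assuming s=18
d=p-ax; r=np.sqrt(max(d@d-18**2,0)); ang=np.arctan2(d[1],d[0]); 
print('phi est',(-(ang+np.pi/2)+0.12+np.arctan2(18,r)).round(3),'r',r.round(1))
E
python3 chk.py
```

```text
position [ 555.412 -195.627  141.931]
ee_rot [ 0.979 -0.202  0.007 -0.032]
contact_force [2.663 0.195 0.923]
joints [-0.097  0.4   -0.182 -0.075 -0.97   1.303]
[[ 0.919 -0.394  0.026]
 [-0.395 -0.917  0.059]
 [ 0.001 -0.065 -0.998]]
s,r in tool [12.9 47.3] yaw a -0.406 phi tool 0.526
phi est 0.636 r 45.7
```

Request:
arm_command(
  commands=[-0.006,0,0,8,-0.007,0,0,8,-0.007,0,0,8,-0.007,0.001,0,8,-0.007,0.001,0,4],
)

```text
clock: 15.05
position: [530.8, -182.3, 142.8]
ee_rot: [0.867, -0.498, 0.004, -0.029]
contact_force: [4.3, -7.8, -3.8]
gripper_width: -0.2
```

```bash
python3 chk.py
```

```text
position [ 530.821 -182.317  142.766]
ee_rot [ 0.867 -0.498  0.004 -0.029]
contact_force [ 4.304 -7.76  -3.782]
joints [-0.069  0.35  -0.266 -0.061 -0.923  0.633]
[[ 0.503 -0.863  0.036]
 [-0.864 -0.502  0.046]
 [-0.022 -0.055 -0.998]]
s,r in tool [14.7 44.9] yaw a -1.043 phi tool 1.163
phi est 1.238 r 43.8
```

Request:
arm_command(
  commands=[-0.007,0.001,0,8,-0.007,0.001,0,8,-0.007,0.001,0,6,-0.007,0.001,0,0,-0.007,0,0,0],
)

```text
clock: 15.55
position: [520.1, -168.7, 143.1]
ee_rot: [0.756, -0.654, 0.012, -0.02]
contact_force: [6.2, -34.3, -13.9]
gripper_width: -0.1
```

```bash
python3 chk.py
```

```text
position [ 520.067 -168.684  143.106]
ee_rot [ 0.756 -0.654  0.012 -0.02 ]
contact_force [  6.237 -34.287 -13.871]
joints [-0.026  0.318 -0.329 -0.02  -0.88   0.182]
[[ 0.144 -0.989  0.045]
 [-0.99  -0.143  0.014]
 [-0.007 -0.046 -0.999]]
s,r in tool [15.4 44.9] yaw a -1.426 phi tool 1.546
phi est 1.605 r 43.9
```

Request:
arm_command(
  commands=[0.002,0,0,0,0.008,0,0,0,0.01,0,0,0,0,0,-0.02,0,0,0,-0.03,0],
)

```text
clock: 16.05
position: [516.1, -192.5, 188.4]
ee_rot: [0.758, -0.652, 0.006, -0.015]
contact_force: [-0.4, 0.2, 0.6]
gripper_width: 0.1
```

Request:
arm_command(
  commands=[0,0.02,-0.04,0,0,0.03,-0.03,0,0,0.03,0,0,0,0.03,0,0,0,0,0,0],
)

```text
clock: 16.55
position: [404.9, -211.2, 263.0]
ee_rot: [0.761, -0.648, 0.01, -0.019]
contact_force: [-0.4, 0.4, 0.0]
gripper_width: 0.4
```

Run:
```python
from h import *
s=arm.read_state();print(np.round(s['position'],1),s['contact_force'])
im=save('wrist','wrist8.png')
for t in ['cam_axis','cam_lever','cover_pin','cover_grip']: print(t,place('wrist',t))
for c,(x0,y0,x1,y1) in [('top',(220,110,420,240)),('scene',(230,160,430,290))]:
    im=save(c,c+'8.png'); cv2.imwrite('pics/'+c+'8c.png',cv2.resize(im[y0:y1,x0:x1,::-1],None,fx=4,fy=4,interpolation=cv2.INTER_CUBIC))
    for t in ['cam_axis','cam_lever','cover_pin','cover_grip']: print(c,t,place(c,t))
```

```text
[ 404.9 -211.2  263. ] [-0.4152691   0.3526505   0.02789105]
cam_axis [([562.5, -142.9, 150.0], 0.83)]
cam_lever [([545.7, 6.9, 1.6], 0.21)]
cover_pin [([561.8, -123.7, 122.7], 0.57)]
cover_grip [([547.0, -21.6, 130.2], 0.97), ([560.8, -125.8, 127.2], 0.2)]
top cam_axis [([562.0, -147.1, 147.5], 0.9)]
top cam_lever [([514.8, -150.9, 145.6], 0.53)]
top cover_pin [([554.5, -126.3, 125.4], 0.73)]
top cover_grip [([543.1, -14.6, 134.7], 0.96)]
scene cam_axis [([560.2, -146.2, 143.2], 0.89)]
scene cam_lever []
scene cover_pin [([556.4, -123.8, 130.5], 0.83)]
scene cover_grip [([550.4, -15.6, 136.6], 0.79)]
```

View pics/wrist8.png

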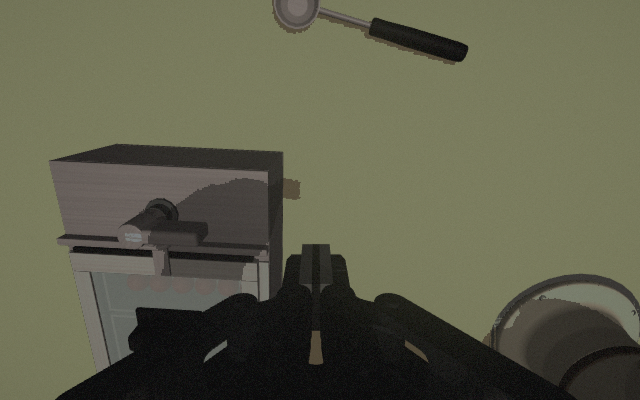

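View pics/top8c.png

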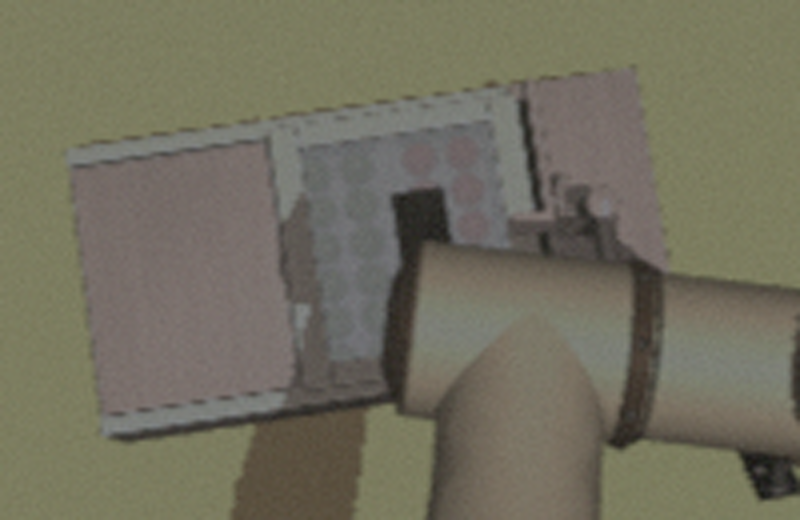

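View pics/scene8c.png

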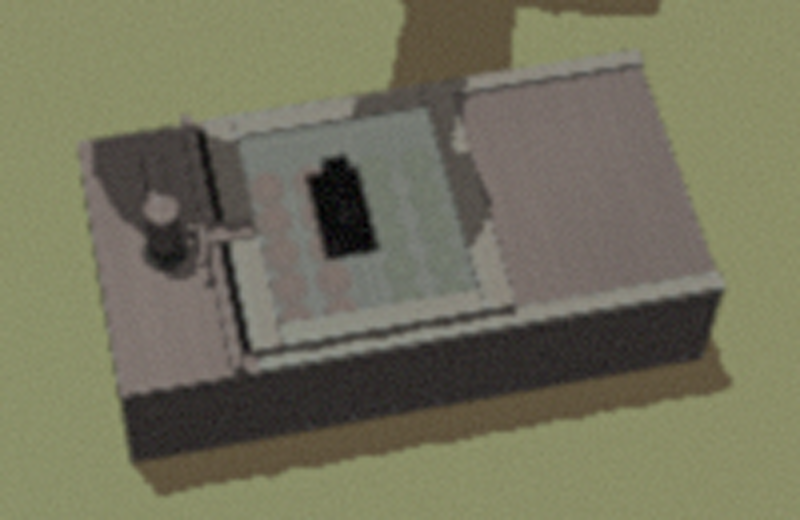

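Request:
arm_command(
  commands=[0,-0.035,0,0,0,-0.035,0,0,0,-0.035,0,0,0,-0.035,0,0,0,0,0,0],
)

```text
clock: 17.8
position: [549.6, -188.3, 267.8]
ee_rot: [0.761, -0.649, 0.011, -0.018]
contact_force: [-1.9, 0.3, -0.7]
gripper_width: 0.3
```

Run:
```python
from h import *
s=arm.read_state();print(np.round(s['position'],1))
im=save('wrist','wrist9.png')
for t in ['cam_axis','cam_lever','cover_pin','cover_grip']: print(t,place('wrist',t))
v=im[120:300,180:480,::-1].astype(float)*2
cv2.imwrite('pics/w9c.png',cv2.resize(np.clip(v,0,255).astype(np.uint8),None,fx=2.6,fy=2.6,interpolation=cv2.INTER_CUBIC))
```

```text
[ 549.6 -188.3  267.8]
cam_axis [([557.8, -145.0, 152.1], 0.88)]
cam_lever [([514.2, -154.0, 150.3], 0.75)]
cover_pin []
cover_grip [([543.3, -20.9, 133.5], 0.86)]
```

View pics/wrist9.png

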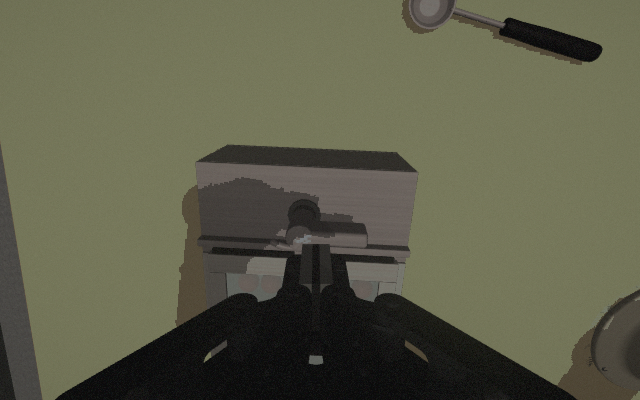

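View pics/w9c.png

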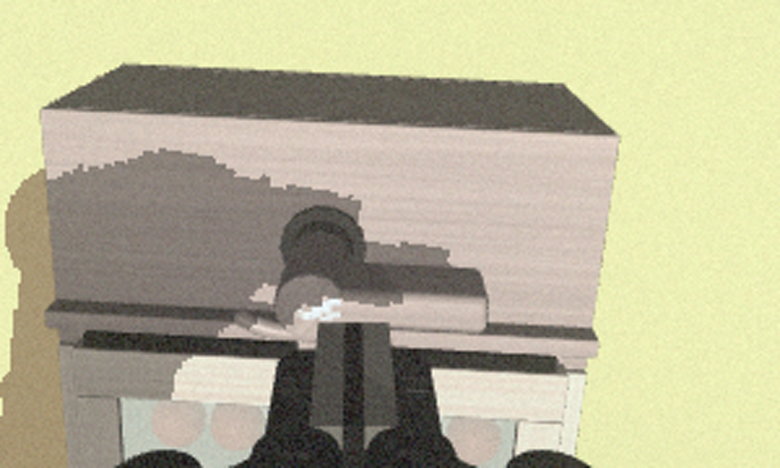

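Request:
arm_command(
  commands=[-0.03,0,0,0,-0.03,0,0,0,-0.03,0,0,0,-0.02,0,0,0,0,0,0,0],
)

```text
clock: 18.55
position: [522.8, -80.0, 272.2]
ee_rot: [0.758, -0.652, 0.012, -0.019]
contact_force: [0.7, -0.7, -0.2]
gripper_width: -0.0
```

Run:
```python
from h import *
s=arm.read_state();print(np.round(s['position'],1))
im=save('wrist','wrist10.png')
for t in ['cam_axis','cam_lever','cover_pin','cover_grip']: print(t,place('wrist',t))
o=(542.5,3.5);th=.12
for ph in (1.35,1.57):
  u=np.array([-np.sin(ph),-np.cos(ph)]);n=np.array([u[1],-u[0]])
  for a,b in[(59,7),(59,-7),(15,7),(15,-7)]: 
    q=a*u+b*n; print(ph,proj('wrist',bw(o,th,[q[0],-150+q[1],163])).round(0))
for g in (0,.005): print('pin',g,proj('wrist',bw(o,th,[0,-130+1000*g,136])).round(1),'edge',proj('wrist',bw(o,th,[60,-95+1000*g,118.5])).round(1))
print('lip', proj('wrist',bw(o,th,[60,-100,118])).round(1),'axis top',proj('wrist',bw(o,th,[0,-150,163])).round(1))
v=im[60:240,200:480,::-1].astype(float)*2
cv2.imwrite('pics/w10c.png',cv2.resize(np.clip(v,0,255).astype(np.uint8),None,fx=2.8,fy=2.8,interpolation=cv2.INTER_CUBIC))
```

```text
[522.8 -80.  272.2]
cam_axis []
cam_lever [([519.7, -156.6, 151.3], 0.68)]
cover_pin [([558.8, -131.9, 126.5], 0.61)]
cover_grip [([548.0, -25.8, 129.7], 0.84)]
1.35 [365. 103.]
1.35 [362.  84.]
1.35 [308. 115.]
1.35 [304.  96.]
1.57 [363. 121.]
1.57 [365. 102.]
1.57 [306. 119.]
1.57 [306. 100.]
pin 0 [290.5 131.3] edge [230.1 163.9]
pin 0.005 [290.5 137.2] edge [230.4 169. ]
lip [230.  158.6] axis top [286.5 109.1]
```

View pics/w10c.png

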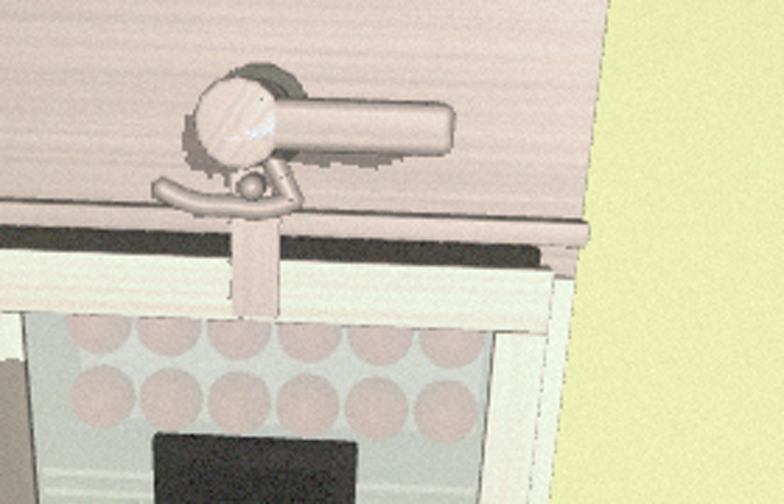

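Run:
```python
from h import *
s=arm.read_state();print(s['clock'],np.round(s['contact_force'],1))
print(arm.job_done())
```

```text
18.8 [ 0.9  1.  -0.5]
the job is handed in; nothing more can be done
None
```

The topping box is closed and latched. I handed it in at 18.8 s with the gripper clear and no contact force.

- **Cover:** I pinched the cover grip and slid it about 98 mm to the seal, pressing until it stopped at about 30 N. I then let go and it sprang back to roughly 5 mm, which is within the cam's catch range.
- **Latch:** With the fingers shut, I pushed the cam lever clockwise round to its hard stop. The push at the stop peaked at about 37 N on the fingers.
- **Last checks:** In the final wrist picture the pin sits inside the cam hook, in the position expected for zero gap. The lever lies parallel to the lip, which matches the full quarter turn (about 1.57 rad).
- **What disagreed:** Straight after latching, the networks placed the cover grip anywhere from y -15 to -26 mm. I relied on the close-up of the pin and hook instead.
- **Along the way:** The tool tilted about 2–4° on the way, which the move commands cannot correct. My first pinch on the grip was too high, so I re-gripped lower.
- **Other items:** I never went near the bottle, bowl, foil pan or spoon, but I did not measure their positions again at the end.

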